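# Switch the seed-ball sorter to the empty tray

### The job

The seed-ball sorter's rocking gate leans down to the tray that already has its two seed balls. With the fingertips, press down the gate's raised end so that it rocks over and leans to the empty tray; then push the upright wooden release tab fully in against the hopper, so that all three waiting balls roll down into the empty tray. Pick nothing up, press gently, do not touch the seed balls, and leave the things standing round the sorter where they are.

Things in the scene. Friction and masses are not known exactly. Their poses are not given: they have to be found in the camera images.
- sorter: plywood and white plastic sorter, fixed, turned any way round. Origin: on the worktop under the gate's middle. y runs along the gate, from the tray with two balls (-y) to the empty one (+y); x towards the hopper's closed back. Base 112 x 430 mm, plus a 70 mm wide foot to x = +172. Hopper 40 mm wide (y +-20), x = -26 to +156, 142 to 210 mm high; nothing on the sorter is above 216 mm
- gate (a joint): tilt of the gate, a plywood trough 250 mm long (along y), 66 wide, on a pivot 85 mm above the sorter's origin. +0.26 rad (start): -y end down; -0.26: +y end down, feeding the empty tray. Top-heavy: past level it falls to the stop and stays; 1 N at the end moves it. Its side walls (27 mm high) end 75 mm from the pivot; the outer 50 mm at each end is a flat bare tongue to press on
- gate_plus_pad (a point): point on top of the gate's tongue at the +y end (raised at the start), mid-width, 107 mm along the gate from the pivot, 18 mm in from the tip; moves with the gate. About 128 mm above the worktop when raised, 73 mm when down. The tray walls under it are 50 to 56 mm high, the outer end wall (y = 207 mm) 87 mm
- gate_minus_pad (a point): the same point on the gate's -y end (low at the start)
- release (a joint): travel of the release slide, m: 0 at the start (its steel stop blocks the hopper), 0.036 fully in. Moves along the sorter's +y with about 1 N friction and stays where it is left; the balls roll out once it is some 0.030 in
- release_tab (a point): point on the outer (-y) face of the upright wooden release tab, mid-width, 11 mm below its top edge: push here towards +y. The tab is 34 mm wide (x), 6 thick, 55 tall, from 161 to 216 mm above the worktop, on the -y side of the hopper at x = 46; outer face at y = -69 (-33 when fully in). Moves with the slide
- tray_plus (a point): centre of the floor of the empty tray (inside 96 x 108 mm); axes as sorter
- tray_minus (a point): centre of the floor of the tray that holds two balls (inside 96 x 108 mm); axes as sorter
- ball1_center (a point): terracotta-coloured clay seed ball, 26 mm across; the point is its centre; waits in the hopper
- ball2_center (a point): terracotta-coloured clay seed ball, 26 mm across; the point is its centre; waits in the hopper
- ball3_center (a point): terracotta-coloured clay seed ball, 26 mm across; the point is its centre; waits in the hopper
- old1_center (a point): terracotta-coloured clay seed ball, 26 mm across; the point is its centre; lies in the tray tray_minus and stays there
- old2_center (a point): terracotta-coloured clay seed ball, 26 mm across; the point is its centre; lies in the tray tray_minus and stays there
- ball1: terracotta-coloured clay seed ball, 26 mm across; the same ball as its point; the origin turns with the ball
- ball2: terracotta-coloured clay seed ball, 26 mm across; the same ball as its point; the origin turns with the ball
- ball3: terracotta-coloured clay seed ball, 26 mm across; the same ball as its point; the origin turns with the ball
- old1: terracotta-coloured clay seed ball, 26 mm across; the same ball as its point; the origin turns with the ball
- old2: terracotta-coloured clay seed ball, 26 mm across; the same ball as its point; the origin turns with the ball
- b_marker: bystander: black and white marker pen, 135 mm, lying beside the sorter
- b_dibber: bystander: wooden dibber, 134 mm, 26 mm thick, lying beside the sorter
- b_kitchen_timer: bystander: round red and white kitchen timer, 66 mm wide, 43 mm high, beside the sorter
- b_seed_packet_1: bystander: flat paper seed packet, 115 x 85 x 10 mm, beside the sorter
- b_scissors: bystander: red-handled scissors, 199 mm, flat at the left front
- b_tumbler: bystander: glass tumbler, 81 mm wide, 92 mm high, at the left

How it is judged:
By the outcome, as a careful person would: the job done as asked, in the order asked, and still so for the second after the job is handed in, with the robot touching nothing.
It also fails if it takes over 48 s, if anything falls off the work surface, if the arm or the gripper's body presses on something with over 40 N, if the wrist force passes 120 N, or if a joint passes its speed limit or range.

### The arm

A 6-joint arm with a two-finger parallel gripper is mounted at the origin on a cart in front of the work surface, level with it; the furniture and walls round the work are solid. World frame = base frame: x ahead of the robot, y to its left, z up, the work surface at z = 0. Lengths are in m, angles in rad, forces in N, time in s.
With the tool pointing down it reaches from about 0.375 to 0.9 m from the base axis. Payload 3.1 kg.
Tool frame: the origin (TCP) lies between the finger pads; the fingertips stand 11 mm ahead of it and the grasp point (between the pads) lies 8 mm behind it; z points along the fingers, y is the line along which they close (so a half turn about z gives the same grasp; the last joint's range is limited). The gripper opens to 87 mm and grips with 3 to 60 N. Pads are 19 mm wide; open, the fingers measure 117 mm over their backs; the gripper's body (75 mm by 190 mm) begins 51 mm behind the grasp point.
Start: joints at [-0.178, 0.527, 1.433, -0, 1.181, -0.178], TCP at [0.625, 0, 0.234] pointing down, gripper open.
Joint ranges: [-3.08, 3.08], [-0.75, 2.2], [0.22, 2.44], [-1.43, 4.57], [0, 2.65], [-2.85, 2.85]. Speed limits (rad/s): [2.79, 2.79, 3.14, 3.14, 3.14, 3.14].

### API

Orientations are given as a unit quaternion [x, y, z, w].
In Python, from rig import robot gives the robot as it stands.
- The arm moves only by the tool move_arm, never from a script. Its argument "moves" is text: rows parted by semicolons, each of 7 numbers parted by spaces: the shift along the tool's x, y, z in units of 100 mm (1.0 is 100 mm), then the turn, a rotation vector about the tool's x, y, z in units of 90 degrees (1.0 is 90 degrees), then the opening, from 0 (shut) to 1 (fully open). A call has 1 to 12 rows; each row is the pose to reach, as a shift and turn from the pose commanded when the call began, along the tool's axes at that moment; what a row does not reach only later rows make up. A row lasts 1/10 s, in which the tool goes at most 50 mm and 8.59 degrees, less where a joint would pass 70% of its speed; a pose out of reach is approached as far as the arm can. A call with a number of a shift or a turn outside -1 to 1 is refused whole. A call with a gripper value outside its range is refused whole. The fingers move at their own pace and stop on an object; "squeeze" is the grip in N (left out, the last holds). Time passes only in rows, so rows that repeat a pose let the fingers close. It gives the time, the measured TCP pose, the force, the opening and the grip force at its end, in the units of the state.
- robot.get_obs(): the state, without advancing time (a new reading comes with each control period).
- robot.camera(name): name is "scene" or "side" or "wrist"; returns a dict with "image" (400x640x3 uint8, red, green, blue), "intrinsics" (3x3 intrinsics, pixels), "extrinsics" (4x4, takes a point from world to camera coordinates). Camera axes: x right, y up, looking along -z (the intrinsics and any distortion apply to the point x, -y, -z); pixel columns grow to the right and rows downward; lengths in m; the calibration is good to about 2 mm. A picture is of the moment at which its call begins. There is no depth.
- robot.hand_in(): hands the job in; it is judged then, once.
The state is a dict: "time": time; "q": joint angles; "joint_velocities": joint speeds; "joint_torque": joint torques, N m; "position": TCP position; "tool_rot": TCP orientation; "ft_force": force on the tool from outside, world axes, zero at the start; "moment": the same for the moment, N m; "grip_width": finger opening in m; "grip_force": force on a finger pad.
Only numpy, scipy, OpenCV 4.12 (cv2) and the standard library are available. Lean on these libraries where they do the work, as an engineer would, in place of code of your own. Each camera call takes 0.05 s, during which the arm holds its last target. There are 200 camera calls.

## Working session

There is one attempt and no reset: what is moved stays moved. The work goes in short steps, Python scripts to look and compute and a tool call to move; the robot and the scene stay as the last step left them, time stands still between calls to the robot, and variables do not carry over. Pictures are saved under pics/ and viewed, at most 10 in all, crops included, and the job is handed in when it is done.

Besides the shell and the picture viewer there is one more tool, called in YAML: its name, and indented under it one key for each argument. move_arm: Moves the arm, as the interface text tells. Shifts and turns lie within -1 to 1; 1 stands for 100 mm of shift or 90 degrees of turn. Its arguments: {"type":"object","properties":{"moves":{"type":"string"},"squeeze":{"type":"number"}},"required":["moves"]}

```bash
mkdir -p pics; ls
python3 - <<'E'
from rig import robot
import cv2,numpy as np
ims=[]
for n in("scene","side","wrist"):
    c=robot.camera(n); cv2.imwrite(f"pics/{n}0.png",c["image"][:,:,::-1])
    np.savez(f"{n}0.npz",**{k:np.array(v) for k,v in c.items()})
    print(n,np.round(c["intrinsics"],1).tolist(),np.round(c["extrinsics"],3).tolist(),[k for k in c])
E
```

```text
pics
scene [[401.2, 0.0, 322.4], [0.0, 401.2, 207.3], [0.0, 0.0, 1.0]] [[-0.448, -0.894, 0.003, 0.35], [0.615, -0.305, 0.727, -0.37], [-0.649, 0.327, 0.687, -0.891], [0.0, 0.0, 0.0, 1.0]] ['image', 'intrinsics', 'extrinsics']
side [[489.4, 0.0, 323.0], [0.0, 489.4, 200.1], [0.0, 0.0, 1.0]] [[1.0, 0.008, 0.009, -0.525], [-0.012, 0.619, 0.786, -0.175], [0.001, -0.786, 0.619, -1.334], [0.0, 0.0, 0.0, 1.0]] ['image', 'intrinsics', 'extrinsics']
wrist [[337.1, 0.0, 323.0], [0.0, 337.1, 197.2], [0.0, 0.0, 1.0]] [[1.0, -0.001, -0.002, -0.623], [0.0, 0.971, -0.24, 0.029], [0.002, 0.24, 0.971, -0.39], [0.0, 0.0, 0.0, 1.0]] ['image', 'intrinsics', 'extrinsics']
```

View pics/scene0.png

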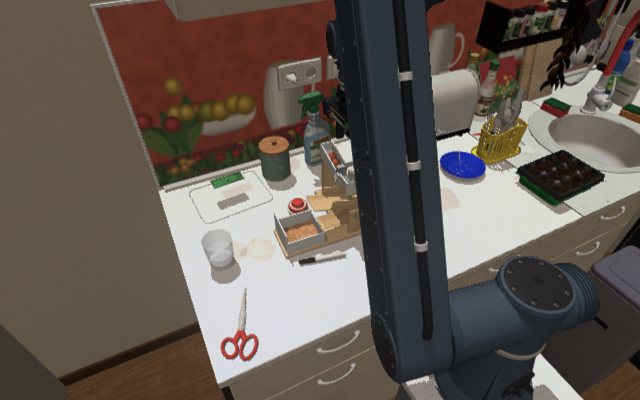

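View pics/side0.png

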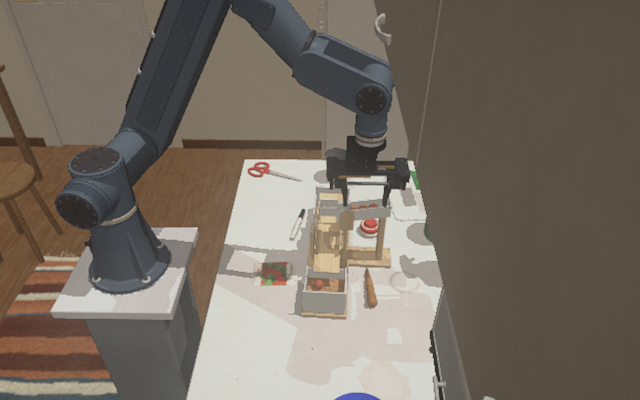

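View pics/wrist0.png

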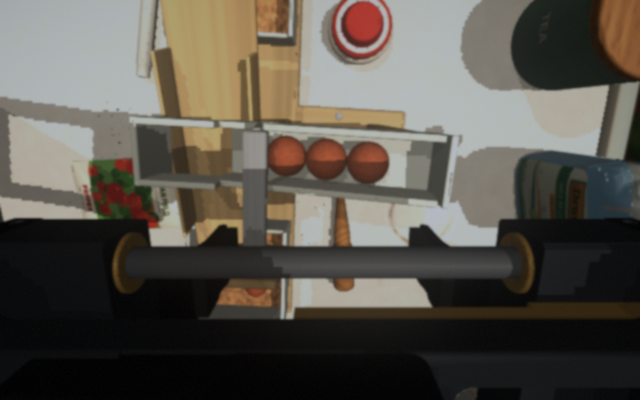

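The sorter's x runs about along world +x. The two-ball tray is at world -y (side view, 325,290) and the empty tray is at +y. In the wrist view the hopper rim has corners near (133,118), (460,136), (447,207) and (137,183).

```bash
cat > h.py <<'E'
import numpy as np,cv2
def load(n): return dict(np.load(n+".npz"))
def ray(c,p):
    K,E=c["intrinsics"],c["extrinsics"]; R,t=E[:3,:3],E[:3,3]
    d=np.array([(p[0]-K[0,2])/K[0,0],-(p[1]-K[1,2])/K[1,1],-1])
    return -R.T@t,R.T@d
def onz(c,p,z):
    o,d=ray(c,p); return o+d*(z-o[2])/d[2]
def proj(c,P):
    K,E=c["intrinsics"],c["extrinsics"]; q=np.asarray(P)@E[:3,:3].T+E[:3,3]
    return np.c_[K[0,0]*q[:,0]/-q[:,2]+K[0,2],K[1,1]*q[:,1]/q[:,2]+K[1,2]]
E
python3 - <<'E'
from h import *
c=load("wrist0")
print("cam",np.round(ray(c,(0,0))[0],3))
for p in[(133,118),(460,136),(447,207),(137,183)]: print(p,np.round(onz(c,p,.21),4))
s=load("side0")["image"][170:330,230:430,::-1]
w=c["image"][80:250,60:500,::-1]
a=cv2.resize(s,(750,600),interpolation=cv2.INTER_CUBIC)
cv2.imwrite("pics/sidecrop.png",a)
E
```

```text
cam [0.624 0.065 0.385]
(133, 118) [0.528  0.0627 0.21  ]
(460, 136) [0.6939 0.0536 0.21  ]
(447, 207) [0.6906 0.016  0.21  ]
(137, 183) [0.5256 0.0292 0.21  ]
```

View pics/sidecrop.png

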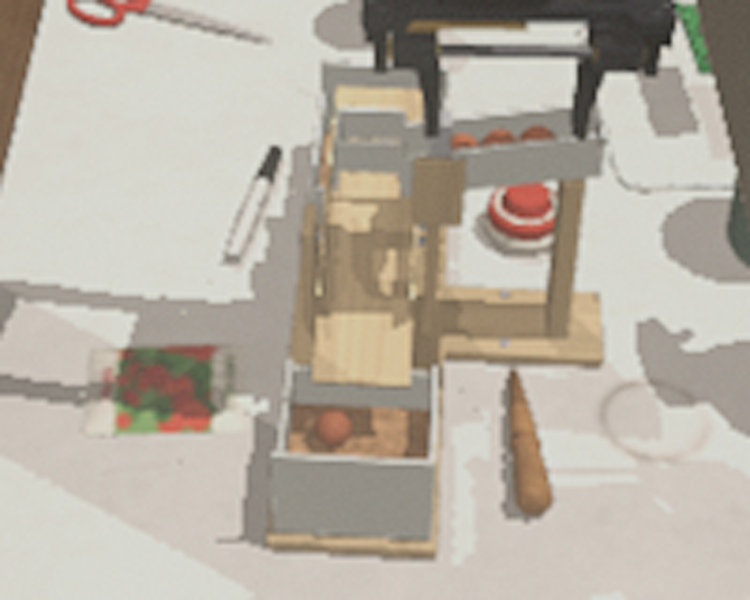

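The crop shows the two-ball tray at the bottom, the raised tongue out of sight under the gripper, and the tab face with corners (413,157) to (463,226). Next I cast rays for the base corners, the foot corner and the tab.

Run:
```python
from h import *
c=load("side0")
f=lambda x,y:(230+(x+.5)/3.75-.5,170+(y+.5)/3.75-.5)
P={}
for n,p,z in[("A(-56,-215)",(265,550),0),("B(56,-215)",(435,556),0),("foot(172,-35)",(600,363),0),("tabTL",(413,157),.216),("tabTR",(466,160),.216),("tabBR",(463,226),.161),("tabBL",(411,222),.161)]:
    P[n]=onz(c,f(*p),z); print(n,np.round(P[n],4))
# rigid fit from base/foot/tab points
m=[(-.056,-.215),(.056,-.215),(.172,-.035),(.029,-.069),(.063,-.069),(.063,-.069),(.029,-.069)]
m=np.array(m);w=np.array([v[:2] for v in P.values()])
mc,wc=m.mean(0),w.mean(0);H=(m-mc).T@(w-wc)
th=np.arctan2(H[0,1]-H[1,0],H[0,0]+H[1,1]);R=np.array([[np.cos(th),-np.sin(th)],[np.sin(th),np.cos(th)]])
t=wc-R@mc; print("yaw deg",np.degrees(th),"origin",t); print(np.round((m@R.T+t-w)*1000,1).tolist())
T=lambda x,y:np.round(R@[x,y]+t,4)
print("pad+",T(0,.103),"pad-",T(0,-.103),"tab",T(.046,-.069))
wr=load("wrist0")
q=[[*T(-.026,.02),.2],[*T(.156,.02),.21],[*T(.156,-.02),.21]]
print(proj(wr,q));
```

```text
A(-56,-215) [ 0.4712 -0.1683  0.    ]
B(56,-215) [ 0.5824 -0.1715  0.    ]
foot(172,-35) [0.7076 0.0046 0.    ]
tabTL [ 0.5642 -0.0241  0.216 ]
tabTR [ 0.5982 -0.0265  0.216 ]
tabBR [ 0.5988 -0.0284  0.161 ]
tabBL [ 0.5645 -0.025   0.161 ]
yaw deg -2.594987714005938 origin [0.53783197 0.04531982]
[[1.0, 1.4], [1.7, -0.5], [0.5, -2.0], [-0.5, -0.8], [-0.6, -0.0], [-1.2, 1.9], [-0.9, 0.1]]
pad+ [0.5425 0.1482] pad- [ 0.5332 -0.0576] tab [ 0.5807 -0.0257]
[[113.76411398 110.45089758]
 [462.24155337 126.87431325]
 [451.55703535 202.9414471 ]]
```

Run:
```python
from rig import robot
from scipy.spatial.transform import Rotation as R
import numpy as np
o=robot.get_obs();print(o["time"],o["position"],np.round(R.from_quat(o["tool_rot"]).as_matrix(),3),o["ft_force"])
```

```text
0.15 [6.24472723e-01 1.02280025e-04 2.32787542e-01] [[ 0.     1.    -0.002]
 [ 1.    -0.     0.   ]
 [ 0.    -0.002 -1.   ]] [ 1.15930848 -0.01060915 -0.11878827]
```

move_arm:
  moves: "0 0 -0.3 0 0 0 0; 0.2 -0.2 -0.3 0 0 0.03 0; 0.5 -0.5 -0.3 0 0 0.03 0; 0.8 -0.8 -0.3 0 0 0.03 0; 1 -0.82 -0.3 0 0 0.03 0; 1 -0.82 -0.3 0 0 0.03 0; 1 -0.82 -0.3 0 0 0.03 0"
  squeeze: 5

```text
time: 0.85
position: [0.5433, 0.1, 0.2636]
tool_rot: [0.723, 0.691, -0.0, 0.0]
ft_force: [0.4, 0.4, 0.8]
grip_width: 0.039
grip_force: 0.0
```

move_arm:
  moves: "0.4 -0.02 0 0 0 0 0; 0.48 -0.03 0.4 0 0 0 0; 0.48 -0.03 0.8 0 0 0 0; 0.48 -0.03 1 0 0 0 0; 0.48 -0.03 1 0 0 0 0; 0.48 -0.03 1 0 0 0 0"

```text
time: 1.45
position: [0.5433, 0.1472, 0.1635]
tool_rot: [0.724, 0.69, -0.0, 0.0]
ft_force: [-0.1, 0.3, 0.2]
grip_width: 0.0009
grip_force: 0.0
```

Run:
```python
from rig import robot
import cv2,numpy as np
a=robot.camera("wrist")["image"];b=robot.camera("side")["image"][150:330,230:430]
b=cv2.resize(b,(444,400))
a=cv2.resize(a,(350,219));a=np.vstack([a,np.zeros((181,350,3),np.uint8)])
cv2.imwrite("pics/p1.png",np.hstack([a,b])[:,:,::-1]); o=robot.get_obs();print(o["position"],o["ft_force"],o["grip_width"])
```

```text
[0.54394898 0.14756321 0.16493369] [-0.03211726  0.27052544 -0.22232986] 0.0002481090293128421
```

View pics/p1.png

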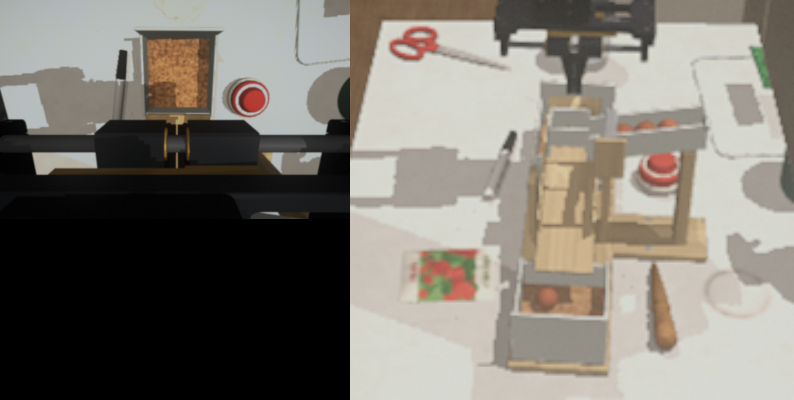

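The closed fingers stand over the raised tongue (wrist view, about 176,120; side view, about 575,90). Next I press down slowly.

move_arm:
  moves: "0 0 0.15 0 0 0 0; 0 0 0.22 0 0 0 0; 0 0 0.27 0 0 0 0; 0 0 0.32 0 0 0 0; 0 0 0.37 0 0 0 0; 0 0 0.42 0 0 0 0; 0 0 0.47 0 0 0 0; 0 0 0.52 0 0 0 0; 0 0 0.57 0 0 0 0; 0 0 0.62 0 0 0 0; 0 0 0.66 0 0 0 0; 0 0 0.7 0 0 0 0"

```text
time: 2.75
position: [0.5422, 0.1481, 0.0931]
tool_rot: [0.724, 0.69, -0.0, -0.0]
ft_force: [0.3, 0.5, 0.4]
grip_width: 0.0003
grip_force: 0.0
```

Run:
```python
from rig import robot
import cv2
b=robot.camera("side")["image"][150:330,230:430]
cv2.imwrite("pics/p2.png",cv2.resize(b,(600,540))[:,:,::-1]); o=robot.get_obs();print(o["position"],o["ft_force"])
```

```text
[0.54184854 0.14807331 0.09261784] [ 0.34935592 -0.41361478 -0.28539761]
```

View pics/p2.png

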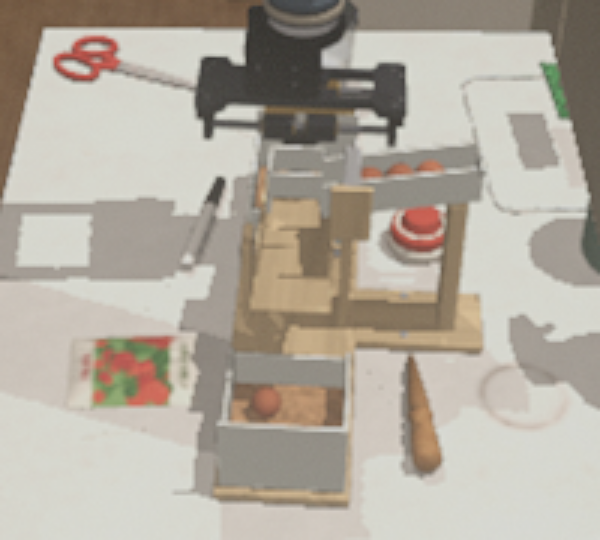

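The gate has rocked over: the -y tongue is now raised above the tray wall. I lift off and go round to the outer side of the tab.

move_arm:
  moves: "0 0 -0.4 0 0 0 0; 0 0 -0.8 0 0 0 0; 0 0 -1 0 0 0 0; 0 0 -1 0 0 0 0"

```text
time: 3.2
position: [0.5446, 0.1484, 0.197]
tool_rot: [0.724, 0.69, 0.003, 0.003]
ft_force: [-0.7, 0.9, -0.1]
grip_width: 0.0003
grip_force: 0.0
```

move_arm:
  moves: "0 0 -0.4 0 0 0 0; 0 0 -0.7 0 0 0 0; -0.3 0.2 -0.7 0 0 0 0; -0.7 0.4 -0.7 0 0 0 0; -1 0.46 -0.7 0 0 0 0"

```text
time: 3.7
position: [0.5848, 0.0442, 0.2625]
tool_rot: [0.724, 0.69, -0.0, 0.0]
ft_force: [0.0, 0.3, 0.1]
grip_width: 0.0005
grip_force: 0.0
```

move_arm:
  moves: "-0.4 0 0 0 0 0 0; -0.8 0 0 0 0 0 0; -1 0 0 0 0 0 0; -1 0 0 0 0 0 0; -1 0 0 0 0 0 0"

```text
time: 4.2
position: [0.5781, -0.0536, 0.2623]
tool_rot: [0.724, 0.69, -0.0, -0.001]
ft_force: [-0.1, 0.4, 0.4]
grip_width: 0.0004
grip_force: 0.0
```

Run:
```python
from rig import robot
import cv2,numpy as np
c=robot.camera("wrist");a=c["image"];b=robot.camera("side")["image"][150:330,230:430]
np.savez("wrist3.npz",**c)
b=cv2.resize(b,(300,270));b=np.vstack([b,np.zeros((42,300,3),np.uint8)])
cv2.imwrite("pics/p3.png",np.hstack([cv2.resize(a,(500,312)),b])[:,:,::-1]); o=robot.get_obs();print(o["position"],o["ft_force"])
th=np.radians(-2.595);R=np.array([[np.cos(th),-np.sin(th)],[np.sin(th),np.cos(th)]])
print("sorter xy",R.T@(o["position"][:2]-[.5378,.0453]))
```

```text
[ 0.57836071 -0.05260865  0.26283588] [-0.28088558  0.78664016  1.32342771]
sorter xy [ 0.04495201 -0.09597182]
```

View pics/p3.png

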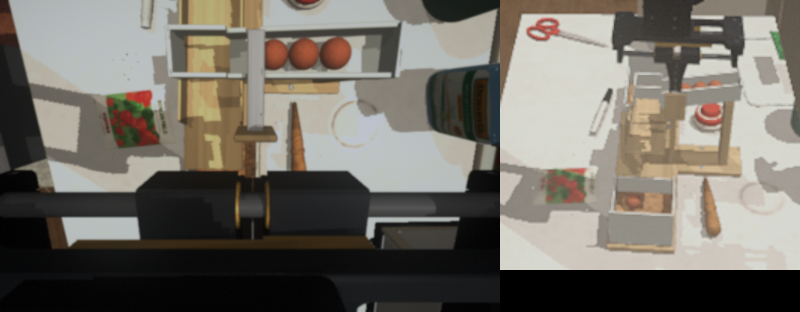

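The tab's top edge is at about (255,134) in the left picture, and the closed fingers are lined up with it in x (251). I back off 10 mm, go down, and then push in.

Run:
```python
from h import *
c=load("wrist3")
for p in[(301,178),(354,178),(301,164),(354,164)]: print(np.round(onz(c,p,.216),4))
```

```text
[ 0.5659 -0.0257  0.216 ]
[ 0.5975 -0.0272  0.216 ]
[ 0.5664 -0.0173  0.216 ]
[ 0.5977 -0.0188  0.216 ]
```

move_arm:
  moves: "-0.1 0 0 0 0 0 0; -0.1 0 0.3 0 0 0 0; -0.1 0 0.62 0 0 0 0; -0.1 0 0.62 0 0 0 0; -0.1 0 0.62 0 0 0 0"

```text
time: 4.8
position: [0.5783, -0.0635, 0.2016]
tool_rot: [0.723, 0.691, -0.0, -0.0]
ft_force: [-0.3, 0.1, 0.7]
grip_width: 0.0005
grip_force: 0.0
```

move_arm:
  moves: "0.15 0.02 0 0 0 0 0; 0.22 0.02 0 0 0 0 0; 0.26 0.02 0 0 0 0 0; 0.3 0.02 0 0 0 0 0; 0.34 0.02 0 0 0 0 0; 0.38 0.02 0 0 0 0 0; 0.42 0.02 0 0 0 0 0; 0.46 0.02 0 0 0 0 0; 0.5 0.02 0 0 0 0 0; 0.54 0.02 0 0 0 0 0; 0.57 0.02 0 0 0 0 0; 0.59 0.02 0 0 0 0 0"

```text
time: 6.0
position: [0.5831, -0.0046, 0.2015]
tool_rot: [0.723, 0.69, 0.0, -0.0]
ft_force: [2.0, -0.6, -0.1]
grip_width: 0.0001
grip_force: 0.5
```

move_arm:
  moves: "0.01 0 0 0 0 0 0; 0.02 0 0 0 0 0 0; 0.02 0 0 0 0 0 0"

```text
time: 6.3
position: [0.5831, -0.0037, 0.2015]
tool_rot: [0.724, 0.69, -0.001, 0.0]
ft_force: [-0.0, -4.2, -0.1]
grip_width: 0.0002
grip_force: 1.9
```

move_arm:
  moves: "0.01 0 0 0 0 0 0; 0.02 0 0 0 0 0 0; 0.02 0 0 0 0 0 0"

```text
time: 6.6
position: [0.5832, -0.0035, 0.2016]
tool_rot: [0.723, 0.69, -0.002, 0.002]
ft_force: [-0.2, -9.3, -0.2]
grip_width: 0.0004
grip_force: 4.5
```

Run:
```python
from rig import robot
import cv2,numpy as np
c=robot.camera("wrist");a=c["image"];d=robot.camera("side");b=d["image"][150:330,230:430]
np.savez("side4.npz",**d)
b=cv2.resize(b,(400,360))
a=np.vstack([cv2.resize(a,(400,250)),np.zeros((110,400,3),np.uint8)])
cv2.imwrite("pics/p4.png",np.hstack([a,b])[:,:,::-1]); o=robot.get_obs();print(o["position"],o["ft_force"])
```

```text
[ 0.58313084 -0.00354983  0.20154494] [ 0.14377844 -8.0559529   0.49420252]
```

View pics/p4.png

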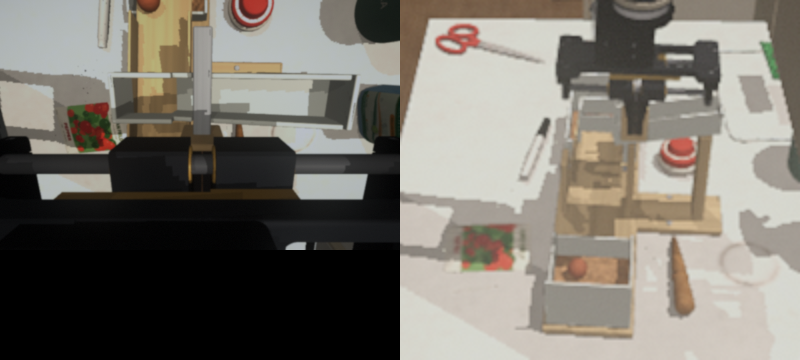

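The hopper is empty and two balls show at the empty tray (148,3 and 197,3). The tab is hard against its stop. I back off, lift, and check.

move_arm:
  moves: "-0.1 0 0 0 0 0 0; -0.4 0 0 0 0 0 0; -0.4 0 -0.4 0 0 0 0; -0.4 0 -0.8 0 0 0 0; -0.4 0 -0.8 0 0 0 0; 0 0 -0.8 0 0 0 0; 0.4 0 -0.8 0 0 0 0; 0.8 0 -0.8 0 0 0 0; 1 0 -0.8 0 0 0 0; 1 0 -0.8 0 0 0 0; 1 0 -0.8 0 0 0 0"

```text
time: 7.8
position: [0.5873, 0.0994, 0.2808]
tool_rot: [0.723, 0.691, -0.001, -0.001]
ft_force: [-1.0, 0.1, -0.4]
grip_width: 0.0004
grip_force: 0.0
```

Run:
```python
from rig import robot
import cv2,numpy as np
c=robot.camera("wrist");a=c["image"];d=robot.camera("side");b=d["image"][150:330,230:430]
b=cv2.resize(b,(300,270));b=np.vstack([b,np.zeros((42,300,3),np.uint8)])
cv2.imwrite("pics/p5.png",np.hstack([cv2.resize(a,(500,312)),b])[:,:,::-1]); o=robot.get_obs();print(o["time"],o["position"],o["ft_force"])
```

```text
7.9 [0.58769465 0.09816905 0.28109903] [-0.07127088 -0.93230553 -0.26756961]
```

View pics/p5.png

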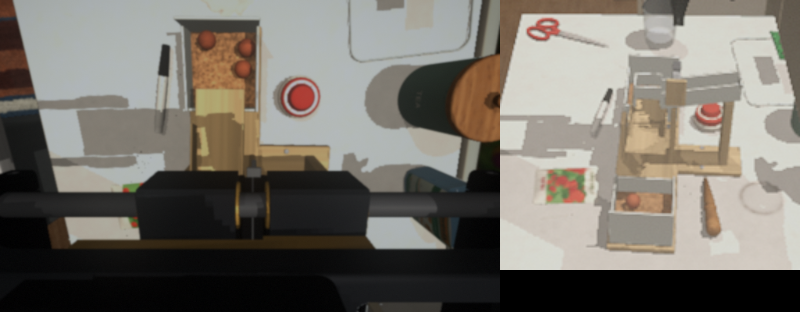

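All three balls lie in the +y tray at (206,40), (246,47) and (243,69). The tab is in against the hopper, the bystanders have not moved, and the robot is clear of everything.

```bash
python3 -c "
from rig import robot
print(robot.hand_in())"
```

```text
the job is handed in; nothing more can be done
None
```

The job is done and handed in: the gate leans to the formerly empty tray, the release tab is pushed fully in, and all three waiting balls are in that tray.

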